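Complete a sample tray and slide it into the store rack

TASK

Stand the loose sample roll with the teal band upright in the empty front compartment of the aluminium tray, the one next to the orange handle, and let go of it. Then slide the tray by its handle into the rack's empty bay, the one with the green liner, until it is fully home against the back stop. Keep all three rolls standing upright in the tray and leave the clear box and the tape where they are.

Things in the scene. Friction and masses are not known exactly. Their poses are not given: they have to be found in the camera images.
- tray: Open aluminium tray, 130 (x) x 120 (y) x 30 mm high, walls and floor 4 mm, 0.45 kg, on the bench. Origin: centre of the underside of this box; x points away from the handle, to the end that enters the rack first. A 28 mm high wall at x = 0 divides it: two back compartments with a roll each; one empty front compartment, x -61 to -2, y -56 to 56 mm.
- tray_grip (a point): Where to pinch the tray's orange bar handle across its 16 mm width (y): tray frame x -120, y 0, 32 mm up; axes as the tray's. The bar sticks out from the front wall along -x, from x -65 to -140 mm; its underside is 16 mm and its top 40 mm above the bench.
- roll: A rolled card sample: white upright cylinder, diameter 36 mm, height 75 mm, 60 g, dark top face. Origin: centre of its underside, z along its axis. This is the loose one, with a 14 mm wide teal band 55 mm up; it starts on the bench on one side of the tray.
- roll_a: A rolled card sample: white upright cylinder, diameter 36 mm, height 75 mm, 60 g, dark top face. Origin: centre of its underside, z along its axis. With a 14 mm wide black band 55 mm up; starts in the tray's back left compartment (tray frame x = +31, y = +30 mm).
- roll_b: A rolled card sample: white upright cylinder, diameter 36 mm, height 75 mm, 60 g, dark top face. Origin: centre of its underside, z along its axis. With a 14 mm wide black band 55 mm up; starts in the tray's back right compartment (tray frame x = +31, y = -30 mm).
- rack: Fixed white rack, 280 mm wide (y), 118 deep, 128 high. Origin: middle of the front plane at bench level, x into the bays. No floor: trays slide on the bench. Walls 8 mm thick, 40 high at y -136, 0, 136 mm leave two bays 128 mm wide, centred at y -68 and 68. Front and rear cross bars 106 mm up. Back stop face at x 110: a tray that is home has its centre at x 45 and stands 20 mm proud of the front.
- liner: Lime-green sheet (look only, no step) on the floor of the empty bay, 120 mm wide, reaching 30 mm out in front of the rack; it marks the tray's bay. Origin: on the bay's centre line at bench level, 50 mm behind the rack's front plane; x points into the bay. A tray that is home has its centre at x -5, y 0 mm here.
- clear_box: Lidded clear plastic box, 100 x 120 x 76 mm, 0.6 kg, in the rack's other bay. Origin: centre of its underside. Leave it.
- tape: Roll of brown tape lying flat on the bench, diameter 70 mm, 24 mm high, on the other side of the tray from the loose roll. Origin: centre of its underside. Leave it.
There are look-alikes about, which are no part of the job. Leave any blue, purple or red look-alike of the roll alone.

How it is judged (in metres and radians):
On the way, in this order (a step that is already met when the one before it is completed fails the run):
1. the loose roll stands upright in the tray's front compartment, let go, the tray still outside the rack (x of roll in the frame of tray between -0.055 and -0.005 m and y of roll in the frame of tray between -0.05 and 0.05 m and z of roll in the frame of tray below 0.012 m and angle between roll's own z axis and vertical below 0.2 rad and x of tray in the frame of rack below -0.06 m and contact force between the fingers and roll below 0.1 N), for 0.2 s.
2. the tray is fully home in the bay with the green liner (x of tray in the frame of liner above -0.01 m and y of tray in the frame of liner between -0.008 and 0.008 m and angle between the x axis of tray and the x axis of liner, either way round below 0.08 rad and height (world z) of tray below 0.006 m and angle between tray's own z axis and vertical below 0.05 rad), for 0.2 s.
At the end, for the whole second after the job is handed in: Tray flat in the green-liner bay, within 5 mm of the back stop (x above -10 mm in the liner frame), 8 mm of the centre line and 0.08 rad of straight; teal roll in its front compartment, the other two in theirs, all on its floor and within 0.2 rad of upright; all at rest (all of step 2 and x of roll in the frame of tray between -0.055 and -0.005 m and y of roll in the frame of tray between -0.05 and 0.05 m and z of each of roll, roll_a, roll_b in the frame of tray below 0.012 m and angle between each of roll, roll_a, roll_b's own z axis and vertical below 0.2 rad and x of roll_a in the frame of tray between 0.005 and 0.055 m and y of roll_a in the frame of tray between 0.005 and 0.055 m and x of roll_b in the frame of tray between 0.005 and 0.055 m and y of roll_b in the frame of tray between -0.055 and -0.005 m and linear speed of each of tray, roll, roll_a, roll_b below 0.02 m/s); the robot touches nothing.
It fails at once if a roll is tipped over (more than 0.7 rad) (angle between any of roll, roll_a, roll_b's own z axis and vertical above 0.7 rad).
It fails at once if the clear box is moved by more than 20 mm (distance of clear_box from where it was at the start of the episode above 0.02 m).
It fails at once if the tape roll is moved by more than 20 mm (distance of tape from where it was at the start of the episode above 0.02 m).
It also fails if it takes over 61 s, if anything falls off the work surface, if the arm or the gripper's body presses on something with over 40 N, if the wrist force passes 120 N, or if a joint passes its speed limit or range.

ROBOT

A 6-joint arm with a two-finger parallel gripper is mounted at the origin on the work surface. World frame = base frame: x ahead of the robot, y to its left, z up, the work surface at z = 0. Lengths are in m, angles in degrees, forces in N, time in s.
With the tool pointing down it reaches from about 0.325 to 1 m from the base axis. Payload 5.1 kg.
Tool frame: the origin (TCP) lies at the very end of the fingers, on their centre line; the grasp point (between the pads) lies 19 mm behind it; z points along the fingers, y is the line along which they close (so a half turn about z gives the same grasp; the last joint's range is limited). The gripper opens to 85 mm and grips with 20 to 120 N. Pads are 22 mm wide; open, the fingers measure 114 mm over their backs; the gripper's body (76 mm by 85 mm) begins 54 mm behind the grasp point. The pads swing forward as they close: fully open they stand 13 mm farther back than shut.
Start: joints at [60.986, 7.093, 94.555, -0, 78.352, -4.733], TCP at [0.267, 0.592, 0.231] pointing down, gripper open.
Joint ranges: [-149.61, 149.61], [-58.7, 133.49], [1.44, 155.28], [-77.14, 257.14], [18.33, 153.61], [-166.67, 166.67]. Speed limits (degrees/s): [147.25, 147.25, 180, 180, 180, 180].

INTERFACE

Orientations are given as [roll, pitch, yaw] about the fixed x, y, z axes, in that order (R = Rz(yaw) Ry(pitch) Rx(roll)).
In Python, from workcell import readout, cams, manip, spot_in, cut_out, landmark_of gives the robot as it stands. The module is installed in compiled form; this text tells all that it offers.
- The arm moves only by the shell command python3 -m handwheel 'ROWS'. ROWS is a JSON object of lists of equal length, an entry for each row: "grip": the finger opening in mm, from 0 to 85.4; "xyz": the shift along the tool's x, y, z in mm, a list of three; "roll": the turn about the tool's z in degrees. A call has 1 to 12 rows; each row is the pose to reach, as a shift and turn from the pose commanded when the call began, along the tool's axes at that moment; what a row does not reach only later rows make up. A row lasts 1/10 s, in which the tool goes at most 50 mm and 8.59 degrees, less where a joint would pass 70% of its speed; a pose out of reach is approached as far as the arm can. A call with a gripper value outside its range is refused whole. The fingers move at their own pace and stop on an object; the grip force is fixed at half the most. Time passes only in rows, so rows that repeat a pose let the fingers close. It gives the time, the measured TCP pose, the force, the opening and the grip force at its end, in the units of the state.
- readout.read_state(): the state, without advancing time (a new reading comes with each control period).
- cams.grab_frame(name): name is "scene" or "top"; returns the picture (384x512x3 uint8, blue, green, red); there is no depth.
- cams.camera_params(name): a dict with "fx", "fy", "cx", "cy" (pixels), "position" and "rotation" of the camera in the world. Camera axes: x right, y down, z forward; pixel columns grow to the right and rows downward; lengths in m; the calibration is good to about 2 mm. A picture is of the moment at which its call begins. camera_params takes no time and is no camera call.
- manip.job_done(): hands the job in; it is judged then, once.
Trained networks look in the newest picture that a camera, given by its name, has taken for a name from the list of things; names that differ only in an ending like _2 or _b are one class to them, and where a whole thing is asked for, a point or a joint stands for the part that bears it (a point fixed in the world has none). Each returns a list of dicts, best first, with "conf" (0 to 1); they miss things now and then, are a little off and sometimes report something else, mostly with a low value. They report only what shows in the picture. A call takes as long as a camera call. They do not tell look-alikes from the thing itself.
- spot_in(target, camera): "box" ([left, top, right, bottom] in pixels, round what is visible of it).
- cut_out(target, camera): "mask" (384x512 bool, what is visible of it) and "box" ([left, top, right, bottom] in pixels, round what is visible of it).
- landmark_of(target, camera): "position" ([column, row] in pixels: a listed point, or the origin of a listed thing).
The state is a dict: "time_s": time; "joint_positions": joint angles; "joint_velocities": joint speeds; "tau": joint torques, N m; "ee_pos": TCP position; "orientation": TCP orientation; "ft_force": force on the tool from outside, world axes, zero at the start; "wrist_torque": the same for the moment, N m; "grip_width": finger opening in m; "grasp_force": force on a finger pad.
Only numpy, scipy, OpenCV 4.12 (cv2) and the standard library are available. Lean on these libraries where they do the work, as an engineer would, in place of code of your own. Each camera call takes 0.05 s, during which the arm holds its last target. There are 200 camera calls.

## Working session

There is one attempt and no reset: what is moved stays moved. The work goes in short steps, Python scripts to look and compute and a shell command to move; the robot and the scene stay as the last step left them, time stands still between calls to the robot, and variables do not carry over. Pictures are saved under pics/ and viewed, at most 13 in all, crops included, and the job is handed in when it is done.

```bash
mkdir -p pics; cat > h.py <<'E'
import numpy as np, cv2
from workcell import readout, cams, manip, spot_in, cut_out, landmark_of
def ray(c,px):
    p=cams.camera_params(c); R=np.array(p["rotation"]); 
    d=R@np.array([(px[0]-p["cx"])/p["fx"],(px[1]-p["cy"])/p["fy"],1.]); return np.array(p["position"]),d
def at(c,px,z):
    o,d=ray(c,px); return (o+d*(z-o[2])/d[2])
def proj(c,X):
    p=cams.camera_params(c); q=np.array(p["rotation"]).T@(np.array(X)-p["position"]); return [p["fx"]*q[0]/q[2]+p["cx"],p["fy"]*q[1]/q[2]+p["cy"]]
E
python3 - <<'E'
from h import *
np.set_printoptions(precision=4,suppress=True)
fs={c:cams.grab_frame(c) for c in("scene","top")}
for c in fs: cv2.imwrite(f"pics/{c}0.png",fs[c])
cv2.imwrite("pics/both.png",np.hstack([cv2.resize(fs[c],(400,300)) for c in fs]))
for c in fs:
    print(c,cams.camera_params(c)["position"])
    for t in("tray","tray_grip","roll","roll_a","liner","rack","tape","clear_box"):
        z=.032 if t=="tray_grip" else 0
        print(t,[(round(r["conf"],2),np.round(r["position"],1),at(c,r["position"],z)[:2]) for r in landmark_of(t,c)][:6])
s=readout.read_state();print(s["orientation"],s["ee_pos"])
E
```

```text
scene [ 1.1221 -0.3029  0.4877]Traceback (most recent call last):
  File "<stdin>", line 10, in <module>
  File "h.py", line 7, in at
    o,d=ray(c,px); return (o+d*(z-o[2])/d[2])
                                        ~^^^
IndexError: invalid index to scalar variable.
```

View pics/top0.png

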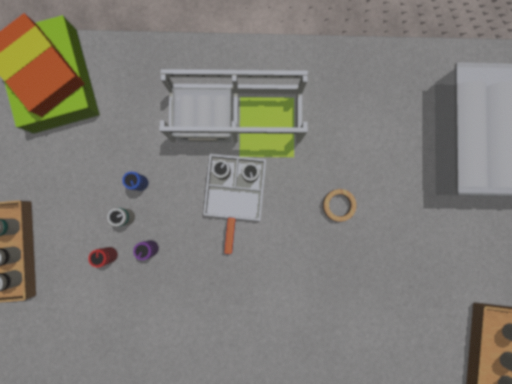

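View pics/scene0.png

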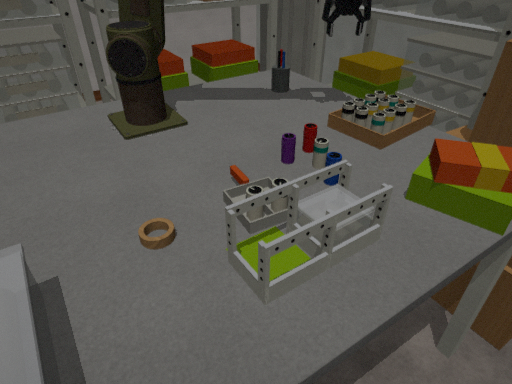

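The top view shows the tray at about (235,188) with its handle at (230,236), the liner bay at (267,125) and the tape at (340,206). In the scene view the white roll with the teal band is at (321,152).

Candidates for the roll in the top view: white (118,217), blue (133,181), purple (145,250), red (101,257), and the crate rolls at (5,230–285) and (508,330). I choose the white one at (118,217).

```bash
cat > h.py <<'E'
import numpy as np, cv2
from scipy.spatial.transform import Rotation as Ro
from workcell import readout, cams, manip, spot_in, cut_out, landmark_of
np.set_printoptions(precision=4,suppress=True)
def cam(c):
    p=cams.camera_params(c); r=np.array(p["rotation"])
    R=r if r.shape==(3,3) else Ro.from_quat(r).as_matrix() if r.size==4 else Ro.from_euler("xyz",r,degrees=True).as_matrix()
    return p,R,np.array(p["position"])
def at(c,px,z):
    p,R,o=cam(c); d=R@np.array([(px[0]-p["cx"])/p["fx"],(px[1]-p["cy"])/p["fy"],1.]); return o+d*(z-o[2])/d[2]
def proj(c,X):
    p,R,o=cam(c); q=R.T@(np.array(X)-o); return np.array([p["fx"]*q[0]/q[2]+p["cx"],p["fy"]*q[1]/q[2]+p["cy"]])
E
python3 - <<'E'
from h import *
print(cams.camera_params("top"))
for c in("scene","top"):
    f=cams.grab_frame(c)
    if c=="scene": cv2.imwrite("pics/crop.png",cv2.resize(f[105:205,260:370],None,fx=5,fy=5,interpolation=cv2.INTER_CUBIC))
    print(c,cam(c)[2])
    for t in("tray","tray_grip","roll","liner","rack","tape","clear_box"):
        z=.032 if t=="tray_grip" else 0
        print(t,[(round(r["conf"],2),np.round(r["position"],1),at(c,r["position"],z)[:2]) for r in landmark_of(t,c)][:8])
s=readout.read_state();print(s["orientation"],s["ee_pos"])
E
```

```text
{'fx': 418.1668005401367, 'fy': 418.1668005401367, 'cx': 253.74252145259737, 'cy': 189.16133078324066, 'position': array([0.543 , 0.0162, 0.9111]), 'rotation': array([-176.5219,   -0.507 ,  -88.9718])}
scene [ 1.1221 -0.3029  0.4877]
tray [(0.57, array([261.4, 205.9]), array([0.5984, 0.0582]))]
tray_grip [(0.94, array([236.1, 170.6]), array([0.4822, 0.0624]))]
roll [(0.89, array([307.3, 153.6]), array([0.4698, 0.3016])), (0.83, array([286.2, 161.6]), array([0.4724, 0.225 ])), (0.81, array([323.7, 180.4]), array([0.5977, 0.2467])), (0.63, array([255.9, 216.4]), array([0.6228, 0.0272])), (0.61, array([316.9, 165.3]), array([0.533 , 0.2814])), (0.58, array([280.3, 210.1]), array([0.6342, 0.0846]))]
liner [(0.97, array([275.9, 258.5]), array([ 0.7479, -0.0104]))]
rack [(0.88, array([287.3, 235.4]), array([0.7087, 0.0468])), (0.17, array([260. , 204.2]), array([0.5914, 0.0591])), (0.16, array([276.9, 261. ]), array([ 0.7541, -0.0126]))]
tape [(0.6, array([158.3, 238.3]), array([ 0.5726, -0.1748]))]
clear_box [(0.85, array([330.4, 235.4]), array([0.7569, 0.1198]))]
top [0.543  0.0162 0.911
[... 195 characters left out ...]
0.85, array([251.3, 174.3]), array([0.631, 0.015])), (0.76, array([127.1, 217.1]), array([0.5328, 0.2826])), (0.75, array([109.2, 253.9]), array([0.453 , 0.3182])), (0.64, array([138.6, 182.2]), array([0.6091, 0.2603]))]
liner [(0.68, array([269.9, 118.9]), array([ 0.7545, -0.0238]))]
rack [(0.65, array([206.2, 118.3]), array([0.753 , 0.1166])), (0.6, array([230.2, 241.9]), array([0.4832, 0.058 ])), (0.57, array([239.7, 139. ]), array([0.7085, 0.0419]))]
tape [(0.94, array([340.7, 206.2]), array([ 0.5648, -0.1813])), (0.72, array([238.5, 142. ]), array([0.7017, 0.0444]))]
clear_box [(0.76, array([206.9, 114.9]), array([0.7606, 0.1153]))]
[-179.9985    0.0002  155.7178] [0.2673 0.5925 0.2313]
```

View pics/crop.png

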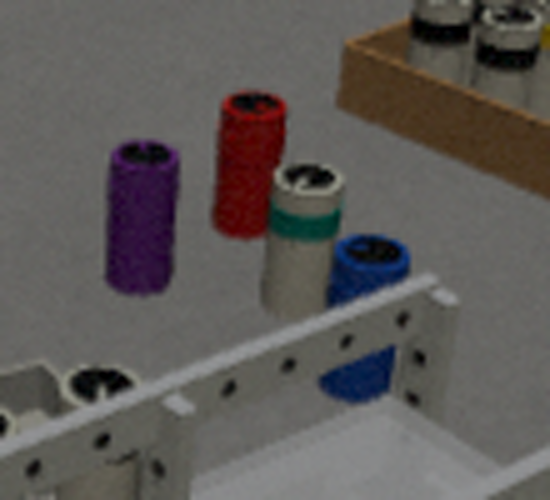

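The crop confirms it: the teal-banded white roll is at scene (321,152), with blue to its right, purple to its left and red behind. Next I refine the metric values.

```bash
cat > m.py <<'E'
from h import *
def hsv(f): return cv2.cvtColor(f,cv2.COLOR_BGR2HSV)
def big(m):
    cs,_=cv2.findContours(m.astype(np.uint8),0,2); return max(cs,key=cv2.contourArea)
def quad(cnt,c,z):
    P=np.array([at(c,q[0],z)[:2] for q in cnt]).astype(np.float32); r=cv2.minAreaRect(P*1000); return np.array(r[0]),np.array(r[1]),r[2]
def orange(f):
    H=hsv(f); m=((H[...,0]<14)&(H[...,1]>130)&(H[...,2]>90)); w=np.zeros_like(m); w[205:275,190:280]=1; return m&w
E
python3 - <<'E'
from m import *
f=cams.grab_frame("top"); H=hsv(f)
g=(H[...,0]>30)&(H[...,0]<50)&(H[...,1]>120); g[:,:180]=0; g[:135]=0
print("liner front",quad(big(g),"top",0))
h=orange(f); print("handle",quad(big(h),"top",.04))
t=cut_out("tray","top")[0]; print("tray",t["conf"],t["box"],quad(big(t["mask"]),"top",.03))
for b in cut_out("roll","top"):
    print("roll",round(b["conf"],2),np.round(b["box"]))
# dark top discs
for n,(x,y) in dict(teal=(118,217),a=(220,170),b=(250,173)).items():
    w=f[y-14:y+15,x-14:x+15].mean(2); d=(w<75).astype(np.uint8); 
    k,l,s,c=cv2.connectedComponentsWithStats(d); i=1+np.argmax(s[1:,4]); p=c[i]+[x-14,y-14]; print(n,s[i],p,at("top",p,.075)[:2])
for n,p in dict(fl=(161,130),fr=(306,130),bl=(163,72),br=(306,72)).items(): print(n,at("top",p,.106+.011)[:2])
f2=cams.grab_frame("scene");H2=hsv(f2);T=(H2[...,0]>75)&(H2[...,0]<95)&(H2[...,1]>110);T[:,:305]=0;T[:,340:]=0;T[:130]=0;T[165:]=0
m=cv2.boundingRect(big(T));p=(m[0]+m[2]/2,m[1]+m[3]/2);print("band",m,at("scene",p,.055)[:2])
v=np.zeros((384,512,3),np.uint8)
cv2.imwrite("pics/top1.png",cv2.resize(f[60:265,90:360],(790,600),interpolation=cv2.INTER_CUBIC))
E
```

```text
liner front (array([695.1951, -16.2353]), array([ 46.5528, 114.4806]), 1.1254297494888306)
handle (array([499.126 ,  58.1944]), array([12.7765, 69.1038]), 85.46721649169922)
tray 0.73 [204.2, 154.7, 264.5, 253.9] (array([563.587 ,  53.3878]), array([120.4455, 205.1577]), 85.58692932128906)
roll 0.87 [123. 170. 150. 190.]
roll 0.86 [212. 160. 231. 182.]
roll 0.75 [242. 162. 259. 183.]
roll 0.73 [ 87. 246. 119. 269.]
roll 0.67 [135. 239. 162. 258.]
roll 0.62 [107. 208. 138. 228.]
teal [ 7  9 10 11 73] [114.8356 216.9863] [0.5334 0.285 ]
a [10  7 10 11 64] [219.875  168.9375] [0.6334 0.0784]
b [ 9  7 11 10 64] [249.7656 170.1875] [0.632  0.0183]
fl [0.7017 0.1896]
fr [ 0.7072 -0.0884]
bl [0.8149 0.1893]
br [ 0.8207 -0.0872]
band (314, 145, 14, 8) [0.5441 0.2782]
```

View pics/top1.png

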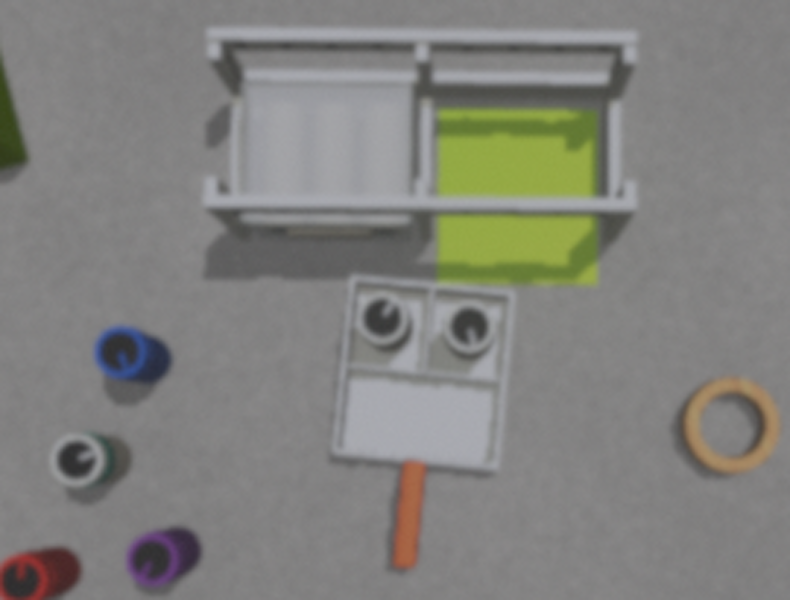

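The crop shows the white roll at about (117,217), the tray yawed about -4.4° and the liner bay to the right of the tray.

| Item | World position (m) | Yaw |
|---|---|---|
| Roll | (0.533, 0.283) | – |
| Tray centre | (0.601, 0.050) | -4.4° |
| Liner origin | (0.753, -0.017) | +1.1° |

The sizes check out: tray plus handle measures 205 x 120 mm and the liner about 115 mm (120 given). I move above the roll with the fingers closing roughly along world y, away from the look-alikes.

```bash
python3 -m handwheel '{"grip":[70,64,64,64,64,64,64,64,64,64,64,64],"xyz":[[-25,-12,0],[-60,-28,0],[-95,-44,0],[-132,-62,0],[-170,-79,0],[-210,-98,0],[-250,-117,0],[-290,-135,0],[-325,-152,0],[-355,-165,0],[-369.6,-172.3,0],[-369.6,-172.3,0]],"roll":[-2,-4,-6,-9,-12,-15,-18,-20,-20,-20,-20,-20]}'
```

```text
time_s: 2.35
ee_pos: [0.5343, 0.2822, 0.2312]
orientation: [-180.0, -0.0, 175.6]
ft_force: [-0.6, 1.2, 0.3]
grip_width: 0.0639
grasp_force: 0.0
```

```bash
python3 - <<'E'
from h import *
f=cams.grab_frame("scene"); g=cams.grab_frame("top")
cv2.imwrite("pics/ab.png",np.hstack([cv2.resize(f[60:210,230:380],(400,400)),cv2.resize(g[150:300,60:210],(400,400))]))
E
```

```text
(no output)
```

View pics/ab.png

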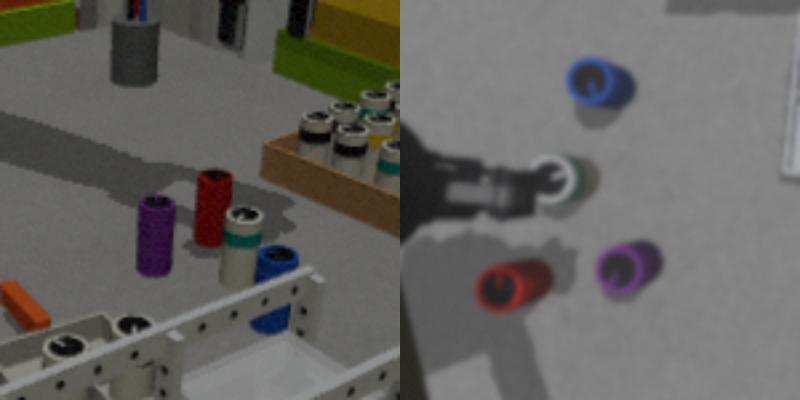

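The picture shows the roll free in the middle of its look-alikes. The gripper overlaps it in the top view only by parallax. Descend and grip.

```bash
python3 -m handwheel '{"grip":[64,64,64,64,64,64,64,64,20,20,20,20],"xyz":[[1,1,30],[1,1,70],[1,1,110],[1,1,145],[1,1,170],[1,1,185],[1,1,191],[1,1,191],[1,1,191],[1,1,191],[1,1,191],[1,1,191]],"roll":[0,0,0,0,0,0,0,0,0,0,0,0]}'
```

```text
time_s: 3.65
ee_pos: [0.5338, 0.2849, 0.0424]
orientation: [179.9, 0.2, 175.7]
ft_force: [-1.1, -0.9, 6.5]
grip_width: 0.0347
grasp_force: 59.0
```

```bash
python3 -m handwheel '{"grip":[20,20,20,20,20,20,20,20,20,20,20,20],"xyz":[[0,0,-20],[0,0,-50],[0,0,-80],[-5,-20,-95],[-15,-55,-95],[-24,-95,-95],[-33,-135,-95],[-42,-170,-95],[-49,-200,-95],[-53,-220,-95],[-53,-227,-95],[-53,-227,-95]],"roll":[0,0,0,0,0,0,0,0,0,0,0,0]}'
python3 - <<'E'
from h import *
f=cams.grab_frame("scene"); g=cams.grab_frame("top")
cv2.imwrite("pics/c.png",np.hstack([cv2.resize(f[90:240,170:320],(400,400)),cv2.resize(g[120:270,160:310],(400,400))]))
E
```

```text
time_s: 4.85
ee_pos: [0.5682, 0.0537, 0.1352]
orientation: [180.0, -0.0, 175.6]
ft_force: [-0.3, 0.0, -0.9]
grip_width: 0.0348
grasp_force: 59.2
```

View pics/c.png

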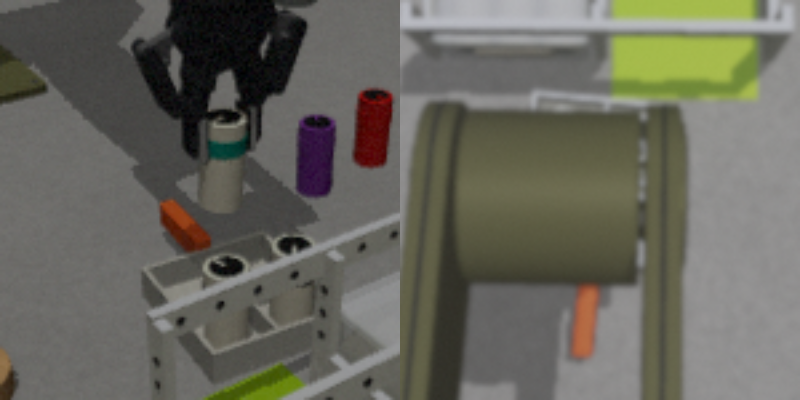

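The roll hangs upright with its teal band between the fingers, above the front compartment beside the handle. Lower it about 88 mm, release and rise.

```bash
python3 -m handwheel '{"grip":[20,20,20,20,20,20,20,20,20,20,20,20],"xyz":[[-2,0,20],[-2,0,45],[-2,0,65],[-2,0,78],[-2,0,84],[-2,0,87],[-2,0,88],[-2,0,88],[-2,0,88],[-2,0,88],[-2,0,88],[-2,0,88]],"roll":[0,0,0,0,0,0,0,0,0,0,0,0]}'
python3 -m handwheel '{"grip":[40,50,58,62,62,62,62,62,62,62,62,62],"xyz":[[0,0,0],[0,0,0],[0,0,0],[0,0,0],[0,0,-8],[0,0,-25],[0,0,-50],[0,0,-80],[0,0,-110],[0,0,-140],[0,0,-140],[0,0,-140]],"roll":[0,0,0,0,0,0,0,0,0,0,0,0]}'
python3 - <<'E'
from h import *
f=cams.grab_frame("scene")
cv2.imwrite("pics/d.png",cv2.resize(f[140:270,190:320],(500,500)))
E
```

```text
time_s: 6.15
ee_pos: [0.5705, 0.0539, 0.0476]
orientation: [-180.0, 0.0, 175.7]
ft_force: [-0.2, 0.1, -0.2]
grip_width: 0.035
grasp_force: 59.2
time_s: 7.35
ee_pos: [0.5708, 0.0541, 0.1886]
orientation: [180.0, 0.1, 175.7]
ft_force: [-0.1, -0.3, 0.0]
grip_width: 0.0619
grasp_force: 0.0
```

View pics/d.png

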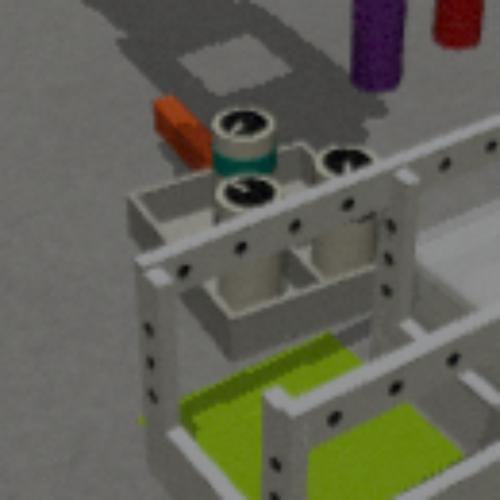

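The teal roll stands upright in the front compartment, with both other rolls in place. Now go to the handle: +90 mm in tool x, then down.

```bash
python3 -m handwheel '{"grip":[62,62,56,56,56,56,56,56,56,56,56,56],"xyz":[[30,0,0],[70,-1,0],[89,-1,0],[90,-1,30],[90,-1,70],[90,-1,110],[90,-1,140],[90,-1,160],[90,-1,170],[90,-1,175],[90,-1,175],[90,-1,175]],"roll":[0,0,0,0,0,0,0,0,0,0,0,0]}'
python3 -m handwheel '{"grip":[30,5,5,5,5,5,5],"xyz":[[0,0,0],[0,0,0],[0,0,0],[0,0,0],[0,0,0],[0,0,0],[0,0,0]],"roll":[0,0,0,0,0,0,0]}'
```

```text
time_s: 8.6
ee_pos: [0.4814, 0.0598, 0.0133]
orientation: [180.0, 0.1, 175.7]
ft_force: [0.4, -0.4, 0.1]
grip_width: 0.0559
grasp_force: 0.0
time_s: 9.3
ee_pos: [0.4811, 0.0595, 0.0133]
orientation: [-180.0, 0.1, 175.7]
ft_force: [-2.7, -2.2, 6.6]
grip_width: 0.0151
grasp_force: 59.4
```

```bash
python3 -m handwheel '{"grip":[5,5,5,5,5,5,5,5,5,5,5,5],"xyz":[[0,-3,0],[-1,-8,0],[-2,-16,0],[-3,-25,0],[-4,-35,0],[-5,-45,0],[-7,-55,0],[-8,-65,0],[-9,-73,0],[-10,-78,0],[-10,-80.5,0],[-10,-80.5,0]],"roll":[0,-0.3,-0.8,-1.4,-2,-2.7,-3.4,-4.1,-4.8,-5.2,-5.4,-5.4]}'
python3 - <<'E'
from m import *
f=cams.grab_frame("top"); H=hsv(f); cv2.imwrite("pics/e.png",cv2.resize(f[60:270,150:330],(600,700))[:600])
print([(round(r["conf"],2),np.round(r["box"]),quad(big(r["mask"]),"top",.03)) for r in cut_out("tray","top")][:1])
print([(round(r["conf"],2),at("top",r["position"],0)) for r in landmark_of("tray","top")][:2])
print([(round(r["conf"],2),at("top",r["position"],0)) for r in landmark_of("liner","top")][:2])
E
```

```text
time_s: 10.5
ee_pos: [0.4855, -0.0204, 0.0133]
orientation: [179.9, 0.1, -178.8]
ft_force: [0.1, 5.7, 4.2]
grip_width: 0.015
grasp_force: 59.0
[(0.64, array([237., 155., 296., 227.]), (array([595.2855, -15.9858]), array([151.2763, 118.7531]), 2.2212767601013184))]
[(0.79, array([ 0.609 , -0.0149,  0.    ]))]
[(0.57, array([ 0.7634, -0.0225,  0.    ]))]
```

View pics/e.png

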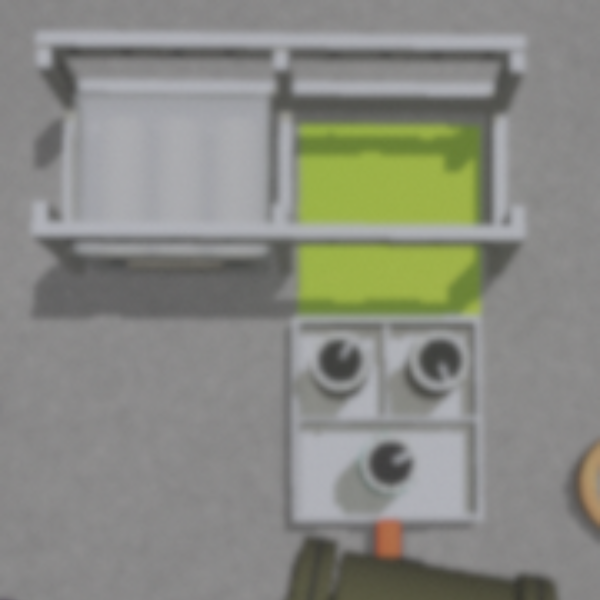

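The tray is lined up in front of the liner: tray edges at crop columns 291–485, liner edges at 299–481. All three rolls are standing. I measure the lateral error precisely before entering.

```bash
python3 - <<'E'
from m import *
f=cams.grab_frame("top"); H=hsv(f); G=cv2.GaussianBlur(f,(0,0),.8).astype(float)
def edges(ch,rows,l,r,z):
    L=[];Rr=[]
    for y in rows:
        g=np.gradient(ch[y]);out=[]
        for a,b in(l,r):
            w=abs(g[a:b]);w=w*(w>w.max()*.5);out.append((w*np.arange(a,b)).sum()/w.sum())
        L.append(at("top",(out[0],y),z)[:2]);Rr.append(at("top",(out[1],y),z)[:2])
    L,Rr=np.array(L),np.array(Rr);M=(L+Rr)/2
    for n,P in(("L",L),("R",Rr),("mid",M)):
        k=np.polyfit(P[:,0],P[:,1],1);print(n,"x",P[:,0].mean(),"y",np.median(P[:,1]),"ang",np.degrees(np.arctan(k[0])))
green=G[...,1]-G[...,0]
print("liner front");edges(green,range(137,151),(232,246),(288,302),0)
print("liner in");edges(green,range(100,124),(232,246),(288,302),0)
print("tray");edges(G.mean(2),range(160,212),(232,241),(291,301),.03)
s=readout.read_state();print(s["ee_pos"],s["orientation"])
E
```

```text
liner front
L x 0.6984630252449405 y 0.042663079851946964 ang -0.6632579635083344
R x 0.7007868090968737 y -0.07669677984633565 ang 2.985156553212562
mid x 0.6996249171709071 y -0.016914740215773747 ang 1.1624049894976394
liner in
L x 0.7697032328771104 y 0.04361083137109065 ang 1.0186328344822715
R x 0.7721057869486604 y -0.07555329094613941 ang 0.19804826376314355
mid x 0.7709045099128854 y -0.015903735564970357 ang 0.6080987887776131
tray
L x 0.6038983115162494 y 0.04406645652634706 ang 2.113122608682383
R x 0.6060916275322608 y -0.07361263734400067 ang 0.5560803792349458
mid x 0.604994969524255 y -0.014928225275622655 ang 1.3349242305646771
[ 0.4855 -0.0204  0.0133] [ 179.9291    0.1234 -178.7775]
```

The tray sits about 3 mm too far to +y, so I correct while advancing to 60 mm and watch the force.

```bash
python3 -m handwheel '{"grip":[5,5,5,5,5,5,5,5,5,5,5,5],"xyz":[[0,-1.5,0],[-3,-3,0],[-9,-3.2,0],[-16,-3.2,0],[-23,-3.2,0],[-30,-3.2,0],[-37,-3.2,0],[-44,-3.2,0],[-50,-3.2,0],[-55,-3.2,0],[-60,-3.2,0],[-60,-3.2,0]],"roll":[0,0,0,0,0,0,0,0,0,0,0,0]}'
```

```text
time_s: 11.95
ee_pos: [0.5427, -0.0233, 0.0133]
orientation: [180.0, -0.3, -178.9]
ft_force: [-12.8, -0.3, 15.9]
grip_width: 0.0148
grasp_force: 60.7
```

```bash
python3 - <<'E'
from h import *
print(readout.read_state()["ft_force"],readout.read_state()["wrist_torque"])
f=cams.grab_frame("scene"); g=cams.grab_frame("top")
cv2.imwrite("pics/f.png",np.hstack([cv2.resize(f[150:300,190:340],(400,400)),cv2.resize(g[80:230,200:350],(400,400))]))
E
```

```text
[-12.7845  -0.2975  15.9423] [-0.0825  1.5768 -0.0056]
```

View pics/f.png

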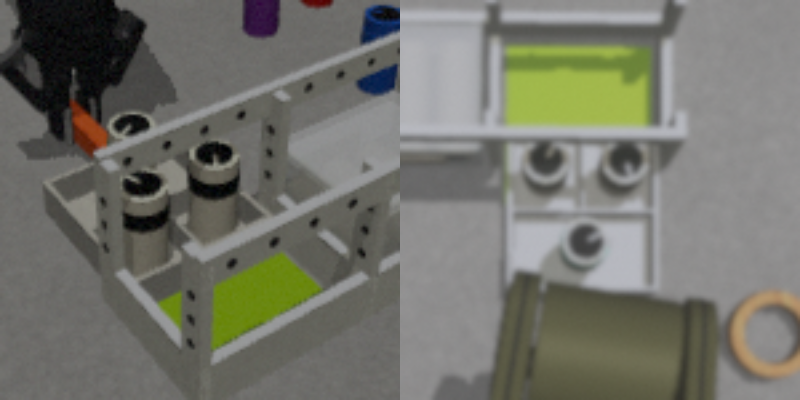

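The tray is entering centrally and the rolls are upright. The load is mostly downward press, so I ease up about 0.7 mm and continue.

```bash
python3 -m handwheel '{"grip":[5,5,5,5,5,5,5,5,5,5,5,5],"xyz":[[0,0,-0.7],[-3,0,-0.7],[-8,0,-0.7],[-14,0,-0.7],[-20,0,-0.7],[-26,0,-0.7],[-32,0,-0.7],[-38,0,-0.7],[-44,0,-0.7],[-50,0,-0.7],[-55,0,-0.7],[-55,0,-0.7]],"roll":[0,0,0,0,0,0,0,0,0,0,0,0]}'
```

```text
time_s: 13.25
ee_pos: [0.5981, -0.0222, 0.0133]
orientation: [180.0, -0.3, -178.9]
ft_force: [-8.6, -0.0, 8.6]
grip_width: 0.0146
grasp_force: 59.7
```

```bash
python3 -m handwheel '{"grip":[5,5,5,5,5,5,5],"xyz":[[-4,0,-0.5],[-9,0,-0.5],[-14,0,-0.5],[-19,0,-0.5],[-23,0,-0.5],[-26,0,-0.5],[-26,0,-0.5]],"roll":[0,0,0,0,0,0,0]}'
python3 -m handwheel '{"grip":[5,5,5],"xyz":[[-2,0,0],[-4,0,0],[-4,0,0]],"roll":[0,0,0]}'
```

```text
time_s: 13.95
ee_pos: [0.6237, -0.0217, 0.0134]
orientation: [180.0, -0.3, -178.9]
ft_force: [-8.5, 0.3, 5.9]
grip_width: 0.0148
grasp_force: 59.4
time_s: 14.25
ee_pos: [0.6255, -0.0216, 0.0133]
orientation: [180.0, -0.6, -178.9]
ft_force: [-17.8, -1.5, 13.7]
grip_width: 0.0148
grasp_force: 60.3
```

```bash
python3 -m handwheel '{"grip":[5,5,5],"xyz":[[-2,0,0],[-3,0,0],[-3,0,0]],"roll":[0,0,0]}'
python3 - <<'E'
from m import *
f=cams.grab_frame("top"); cv2.imwrite("pics/g.png",cv2.resize(f[60:220,200:330],(487,600)))
E
```

```text
time_s: 14.55
ee_pos: [0.6256, -0.0215, 0.0133]
orientation: [180.0, -1.1, -178.9]
ft_force: [-28.3, -1.3, 21.4]
grip_width: 0.015
grasp_force: 61.7
```

View pics/g.png

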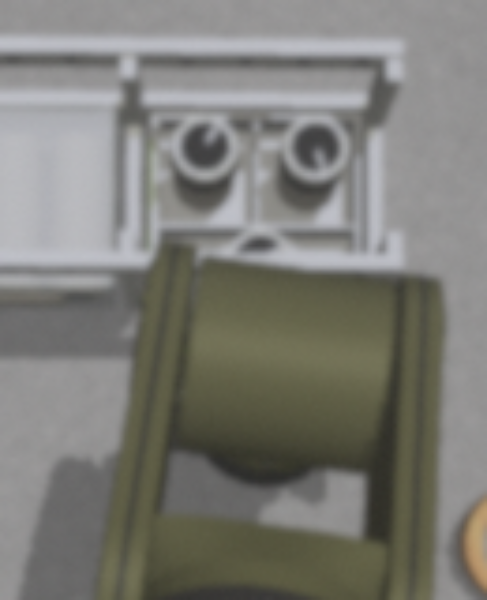

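It hit a hard stop at TCP x 0.6256 (0.628 expected), the tray is against the back stop and the rolls are standing. Relieve the push, open and retreat.

```bash
python3 -m handwheel '{"grip":[5,5,20,40,50,50,50,50,50,50,50,50],"xyz":[[3,0,0],[4,0,0],[4,0,0],[4,0,0],[4,0,0],[4,0,0],[4,0,-10],[4,0,-40],[4,0,-80],[15,0,-120],[50,0,-150],[90,0,-150]],"roll":[0,0,0,0,0,0,0,0,0,0,0,0]}'
python3 -m handwheel '{"grip":[50,50,50,50,50],"xyz":[[40,0,0],[80,0,0],[110,0,0],[110,0,0],[110,0,0]],"roll":[0,0,0,0,0]}'
python3 - <<'E'
from m import *
f=cams.grab_frame("top"); s=cams.grab_frame("scene"); cv2.imwrite("pics/z.png",np.hstack([cv2.resize(f[60:220,200:330],(400,492)),cv2.resize(s[150:300,190:312],(400,492))]))
print("handle",quad(big(orange(f)*(np.arange(384)[:,None]<240)),"top",.04))
E
```

```text
time_s: 15.8
ee_pos: [0.5459, -0.0239, 0.1709]
orientation: [-179.9, 0.7, -178.9]
ft_force: [0.4, 0.7, -0.4]
grip_width: 0.0498
grasp_force: 0.0
time_s: 16.3
ee_pos: [0.433, -0.0256, 0.1646]
orientation: [-180.0, 0.2, -178.9]
ft_force: [0.9, 0.8, 0.9]
grip_width: 0.0501
grasp_force: 0.0Traceback (most recent call last):
  File "<stdin>", line 3, in <module>
  File "m.py", line 4, in big
    cs,_=cv2.findContours(m.astype(np.uint8),0,2); return max(cs,key=cv2.contourArea)
                                                          ~~~^^^^^^^^^^^^^^^^^^^^^^^^
ValueError: max() iterable argument is empty
```

View pics/z.png

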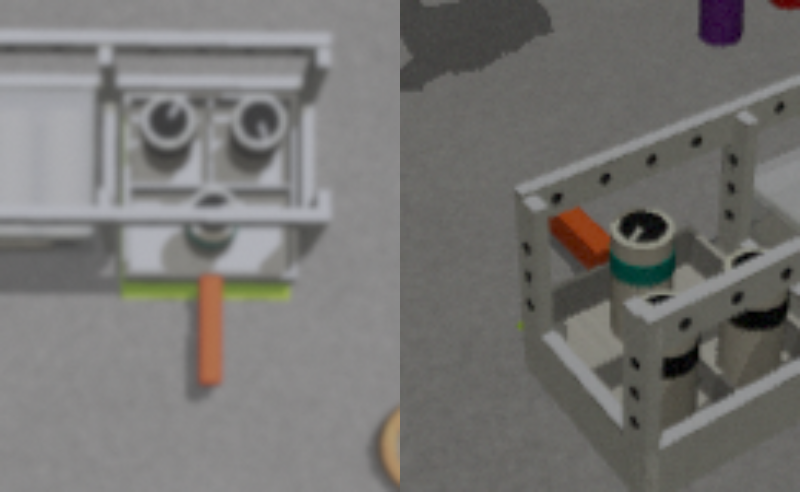

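The tray is in the bay with about 10 mm of liner showing in front, as expected at home (30 - 20 mm). All three rolls are upright and the gripper is clear. One numeric check before handing in.

```bash
python3 - <<'E'
from m import *
f=cams.grab_frame("top");H=hsv(f); m=((H[...,0]<14)&(H[...,1]>130)&(H[...,2]>90)); m[:,:240]=0;m[:,290:]=0;m[:130]=0;m[200:]=0
c,s,a=quad(big(m),"top",.04); print("handle c",c,s,a)
print("handle tray x est",c[0]+102.5)
g=(H[...,0]>30)&(H[...,0]<50)&(H[...,1]>120); g[:,:232]=0; g[:,300:]=0; g[:140]=0;g[170:]=0
print("strip",quad(big(g),"top",0))
E
```

```text
handle c [643.2621 -19.6432] [71.5926 12.6009] 0.9345873594284058
handle tray x est 745.7620849609375
strip (array([675.7716,  14.2862]), array([ 4.4199, 48.2778]), 1.1031982898712158)
```

```bash
python3 -c "from workcell import manip; print(manip.job_done())"
```

```text
the job is handed in; nothing more can be done
None
```

The job is handed in, with no verdict returned: the teal roll stands in the tray's front compartment, the tray is against the back stop in the green-liner bay, all three rolls are upright, the arm is clear, and I never went near the box or tape.

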